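# Gauge a PTFE block on the dial height stand

## Robot

A 6-joint arm with a two-finger parallel gripper is mounted at the origin on a cart in front of the work surface, level with it; the furniture and walls round the work are solid. World frame = base frame: x ahead of the robot, y to its left, z up, the work surface at z = 0. Lengths are in m, angles in rad, forces in N, time in s.
With the tool pointing down it reaches from about 0.375 to 0.9 m from the base axis. Payload 3.1 kg.
Tool frame: the origin (TCP) lies midway between the tips of the shut fingers; the grasp point (between the pads) lies 19 mm behind it; x points along the fingers, y is the direction in which the jaws open and shut, and the axes are right-handed (so a half turn about x gives the same grasp; the last joint's range is limited). The gripper opens to 87 mm and grips with 3 to 60 N. Pads are 19 mm wide; open, the fingers measure 117 mm over their backs; the gripper's body (75 mm by 190 mm) begins 51 mm behind the grasp point.
Start: joints at [0.932, 0.527, 1.433, -0, 1.181, -0.178], TCP at [0.277, 0.56, 0.223] pointing down, gripper open.
Joint ranges: [-3.08, 3.08], [-0.75, 2.2], [0.22, 2.44], [-1.43, 4.57], [0, 2.65], [-2.85, 2.85]. Speed limits (rad/s): [2.79, 2.79, 3.14, 3.14, 3.14, 3.14].

## Interface

Orientations are given as a unit quaternion [x, y, z, w].
In Python, from rig import get_obs, imaging, robot gives the robot as it stands.
- The arm moves only by the shell command python3 -m inch 'ROWS' [FORCE]. ROWS is JSON, a list of rows, each a list of 3 entries, a list of its own where there are three numbers: the finger opening in mm, from 0 to 87, then the shift along the tool's x, y, z in mm, then the turn, a rotation vector about the tool's x, y, z in degrees. In form: [[grip, [dx, dy, dz], [wx, wy, wz]], ...]. A call has 1 to 12 rows; each row shifts and turns the pose as measured when the row begins, along the tool's axes as they then stand; what a row does not reach is not made up. A row lasts 1/8 s, in which the tool goes at most 62.5 mm and 10.7 degrees, less where a joint would pass 70% of its speed; a pose out of reach is approached as far as the arm can. A call with a gripper value outside its range is refused whole. The fingers move at their own pace and stop on an object; FORCE is the grip in N (left out, the last holds). Time passes only in rows, so rows that do not move let the fingers close. It gives the time, the measured TCP pose, the force and the opening at its end, in the units of the state.
- get_obs(): the state, without advancing time (a new reading comes with each control period).
- imaging.camera(name): name is "side" or "top" or "wrist"; returns the picture (480x640x3 uint8, red, green, blue); there is no depth.
- imaging.camera_params(name): a dict with "camera_matrix" (3x3 intrinsics, pixels), "xyz" and "rotation" of the camera in the world. Camera axes: x right, y down, z forward; pixel columns grow to the right and rows downward; lengths in m; the calibration is good to about 2 mm. The wrist camera is an equidistant fisheye: a pixel r from the principal point sees the ray r / f radians off the axis. A picture is of the moment at which its call begins: read the wrist's pose just before it. camera_params takes no time and is no camera call; for the wrist camera it gives the pose at the moment of the call.
- robot.hand_in(): hands the job in, once; it reports no verdict.
Trained networks look in the newest picture that a camera, given by its name, has taken for a name from the list of things; names that differ only in an ending like _2 or _b are one class to them, and where a whole thing is asked for, a point or a joint stands for the part that bears it (a point fixed in the world has none). Each returns a list of dicts, best first, with "confidence" (0 to 1); they miss things now and then, are a little off and sometimes report something else, mostly with a low value. They report only what shows in the picture. A call takes as long as a camera call.
- imaging.cut_out(camera, target): "pixels" (480x640 bool, what is visible of it) and "box" ([centre column, centre row, width, height] in pixels, round what is visible of it).
- imaging.tip_of(camera, target): "pixel" ([column, row] in pixels: a listed point, or the origin of a listed thing).
The state is a dict: "time": time; "q": joint angles; "joint_velocities": joint speeds; "joint_torque": joint torques, N m; "position": TCP position; "tool_rot": TCP orientation; "ft_force": force on the tool from outside, world axes, zero at the start; "moment": the same for the moment, N m; "grip_width": finger opening in m.
Only numpy, scipy, OpenCV 4.12 (cv2) and the standard library are available. Lean on these libraries where they do the work, as an engineer would, in place of code of your own. Each camera call takes 0.05 s, during which the arm holds its last target. There are 200 camera calls.

## Task

Check the height of the white stepped PTFE block that lies on the white worktop: lay it flat on the steel table of the dial height stand, raised head end at the front (away from the column), slid fully home against both the back stop and the side rail. Then bring the gauge arm, which has a black grip on top, gently down until the sprung foot stands on the block's long flat step and the red needle is inside the green sector (foot pushed in 3 to 6 mm); let go so that the reading stays. Never ram the foot to the end of its travel, and leave the other things on the worktop where they are.

Things in the scene. Friction and masses are not known exactly. Their poses are not given: they have to be found in the camera images.
- block: Loose white PTFE block, 32 mm wide (x), 136 mm long (y), about 0.16 kg. Origin: centre of its underside, z up. Toe end, y -68 to -54 mm: 26 mm high, with a groove across it 6 mm wide, 5 mm deep. Long flat step, y -54 to 34 mm: 26 mm high. Raised head, y 34 to 68 mm: 44 mm high. Grip it across its 32 mm width.
- block_toe (a point): On the block: middle of the lower edge of its toe (low) end face, at (0, -68, 0) mm in the block's frame.
- block_head (a point): On the block: middle of the lower edge of its head (raised) end face, at (0, 68, 0) mm in the block's frame.
- block_grip (a point): On the block: a good grip point inside the raised head, at (0, 51, 30) mm in the block's frame.
- stand: Dial height stand, fixed to the worktop; place and yaw vary. Origin: centre of its underside; x runs from its front (dial side) back to its column, y left, z up. Dark base 260 x 110 x 18 mm; on it a steel table, top at z = 24 mm, x -125 to 50, y -40 to 40 mm. Column 28 mm thick at x = 98 mm, up to z = 227 mm. The arm reaches forward from it; the foot's axis is at x = 5 mm, y = 0.
- seat_toe (a point): At (35, 0, 24) mm in the stand's frame, on its table: where block_toe lies when the block is home. The back stop's front face is at x = 35 mm (14 mm high, y -30 to 30 mm). The side rail's face, looking to -y, is at y = 16 mm (12 mm high and thick, x -29 to 35 mm).
- seat_head (a point): On the stand's table, at (-101, 0, 24) mm in its frame: where block_head lies when the block is home.
- gauge_arm (a joint): How far the arm has been slid down its column, m: 0 at the top, grows downwards to 0.082. It is held by friction (8 N) and stays where it is left, also against the foot's spring.
- gauge_grip (a point): Centre of the black grip on top of the gauge arm, 42 mm (stand x) by 30 mm (stand y) by 28 mm high, straight above the foot's axis: pinch it across its 30 mm from above. The arm's head below it is 34 mm wide, its top 21 mm below this point; the 55 mm dial on its front reaches 37 mm forward of the foot's axis.
- gauge_foot (a joint): The gauge's reading: how far the sprung foot is pushed up into the arm, m: 0 hanging free, 0.010 the end of its travel. Spring force about 1.1 N at 0 plus 0.22 N a mm. The red needle turns with it, clockwise 30 degrees a millimetre; the green sector round the top of the dial is 0.003 to 0.006.
- foot_tip (a point): Centre of the flat underside of the foot (15 mm disc). With the foot hanging free it is 103 mm below gauge_grip.
- cup_b: Bystander: turned steel cup, 62 mm across, 51 mm high. Origin: centre of its underside. Leave it alone.
- cup_k: Bystander: turned steel cup, 62 mm across, 51 mm high. Origin: centre of its underside. Leave it alone.
- cup_t: Bystander: turned steel cup, 62 mm across, 51 mm high. Origin: centre of its underside. Leave it alone.
- cup_u: Bystander: turned steel cup, 62 mm across, 51 mm high. Origin: centre of its underside. Leave it alone.
- oil_bottle: Bystander: small oil bottle with nozzle, 35 mm across, 106 mm high. Origin: centre of its underside. Leave it alone.
- gauge_pin: Bystander: plug gauge standing on end, 24 mm across, 63 mm high. Origin: centre of its underside. Leave it alone.
- usb_stick: Bystander: USB stick, 18 x 52 x 8 mm. Origin: centre of its underside. Leave it alone.
- nylon_plug: Bystander: white nylon plug, 21 mm across, 18 mm high. Origin: centre of its underside. Leave it alone.

How it is judged:
On the way:
1. the block lies flat on the table, home against back stop and side rail, before the foot touches it (distance between block_toe and seat_toe below 0.003 m and distance between block_head and seat_head below 0.005 m and linear speed of block below 0.01 m/s and value of joint gauge_foot below 0.0015 m), for 0.2 s.
At the end, for the whole second after the job is handed in: The block lies at rest on the stand's table with its toe edge within 3 mm and its head edge within 5 mm of their home places, and the foot, standing on the 26 mm step, is pushed in 3 to 6 mm (needle in the green sector) and stays so (distance between block_toe and seat_toe below 0.003 m and distance between block_head and seat_head below 0.005 m and linear speed of block below 0.01 m/s and value of joint gauge_foot between 0.003 and 0.006 m and z of foot_tip in the frame of seat_toe between 0.0235 and 0.0285 m); the robot touches nothing.
It fails at once if the foot is rammed to the end of its travel (beyond 9 mm) (value of joint gauge_foot above 0.009 m).
It fails at once if another thing on the worktop is moved more than 30 mm (distance of any of cup_b, cup_k, cup_t, cup_u, oil_bottle, gauge_pin, usb_stick, nylon_plug from where it was at the start of the episode above 0.03 m).
It also fails if it takes over 61 s, if anything falls off the work surface, if the arm or the gripper's body presses on something with over 40 N, if the wrist force passes 120 N, or if a joint passes its speed limit or range.

## Working session

There is one attempt and no reset: what is moved stays moved. The work goes in short steps, Python scripts to look and compute and a shell command to move; the robot and the scene stay as the last step left them, time stands still between calls to the robot, and variables do not carry over. Pictures are saved under pics/ and viewed, about 8 in all and at most 12, crops included, and the job is handed in when it is done.

```bash
ls; mkdir -p pics; cat > h.py <<'E'
import numpy as np, cv2
from rig import get_obs, imaging, robot
from scipy.spatial.transform import Rotation as R
def par(c):
    p=imaging.camera_params(c); r=np.array(p["rotation"],float)
    if r.shape!=(3,3): r=R.from_quat(r.ravel()).as_matrix()
    return np.array(p["camera_matrix"]),np.array(p["xyz"]),r
def ray(c,px):
    K,t,r=par(c); v=np.array([(px[0]-K[0,2])/K[0,0],(px[1]-K[1,2])/K[1,1]])
    if c=="wrist":
        a=np.linalg.norm(v); d=np.array([*(v/max(a,1e-9)*np.sin(a)),np.cos(a)])
    else: d=np.array([*v,1.]); d/=np.linalg.norm(d)
    return t,r@d
def onz(c,px,z):
    t,d=ray(c,px); return t+d*(z-t[2])/d[2]
def tri(*obs):
    A=np.zeros((3,3));b=np.zeros(3)
    for c,px in obs:
        t,d=ray(c,px);P=np.eye(3)-np.outer(d,d);A+=P;b+=P@t
    return np.linalg.solve(A,b)
def proj(c,X):
    K,t,r=par(c); v=r.T@(np.array(X)-t)
    if c=="wrist":
        n=np.linalg.norm(v[:2]);a=np.arctan2(n,v[2]);u=v[:2]/n*a
    else: u=v[:2]/v[2]
    return K[:2,:2]@u+K[:2,2]
E
python3 - <<'E'
from h import *
np.set_printoptions(precision=4,suppress=True)
for c in("top","side","wrist"):
    cv2.imwrite(f"pics/{c}1.png",imaging.camera(c)[:,:,::-1]); print(c,*par(c))
    for n in("block_toe","block_head","block_grip","gauge_grip","foot_tip","seat_toe","seat_head","stand"):
        print(n,[(np.round(d["pixel"]),round(d["confidence"],2)) for d in imaging.tip_of(c,n)[:2]])
E
```

```text
pics
top [[470.4851   0.     314.8585]
 [  0.     470.4851 237.4611]
 [  0.       0.       1.    ]] [ 0.4287 -0.0743  1.0217] [[-0.0162 -0.984   0.1775]
 [-0.9998  0.0136 -0.0156]
 [ 0.0129 -0.1778 -0.984 ]]
block_toe [(array([388., 253.]), 0.95)]
block_head [(array([387., 312.]), 0.64)]
block_grip [(array([389., 303.]), 0.85)]
gauge_grip [(array([291., 241.]), 0.86)]
foot_tip [(array([295., 242.]), 0.39)]
seat_toe [(array([295., 241.]), 0.96)]
seat_head [(array([298., 308.]), 0.57), (array([250., 181.]), 0.47)]
stand [(array([296., 261.]), 0.62)]
side [[525.4426   0.     319.3847]
 [  0.     525.4426 238.4355]
 [  0.       0.       1.    ]] [ 0.6631 -0.633   0.8886] [[ 0.9864  0.1318 -0.0987]
 [ 0.1646 -0.789   0.5919]
 [ 0.0001 -0.6001 -0.7999]]
block_toe [(array([309., 362.]), 0.88), (array([243., 345.]), 0.35)]
block_head [(array([237., 353.]), 0.71)]
block_grip [(array([242., 345.]), 0.68), (array([317., 265.]), 0.6)]
gauge_grip [(array([319., 196.]), 0.68)]
foot_tip [(array([411., 346.]), 0.72), (array([321., 234.]), 0.53)]
seat_toe [(array([335., 262.]), 0.75)]
seat_head [(array([275., 352.]), 0.72), (array([335., 262.]), 0.72)]
stand [(array([320., 268.]), 0.59)]
wrist [[371.6483   0.     316.4444]
 [  0.     371.6483 237.4001]
 [  0.       0.       1.    ]] [0.2125 0.5937 0.3841] [[ 0.4435  0.8642  0.2376]
 [ 0.8963 -0.4276 -0.1177]
 [-0.0001  0.2652 -0.9642]]
block_toe []
block_head []
block_grip []
gauge_grip []
foot_tip []
seat_toe []
seat_head []
stand []
```

View pics/top1.png

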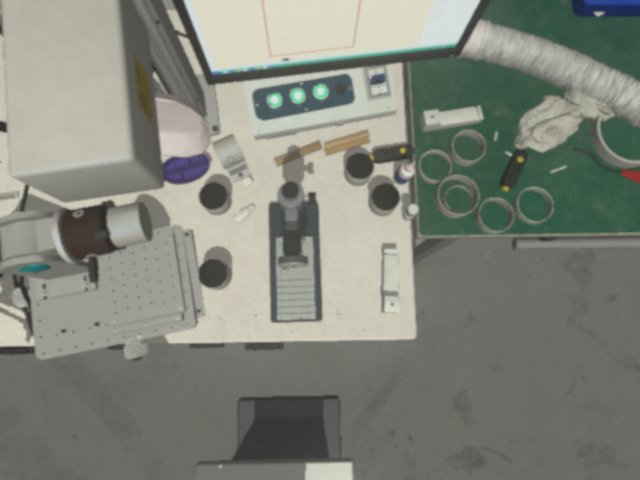

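View pics/side1.png

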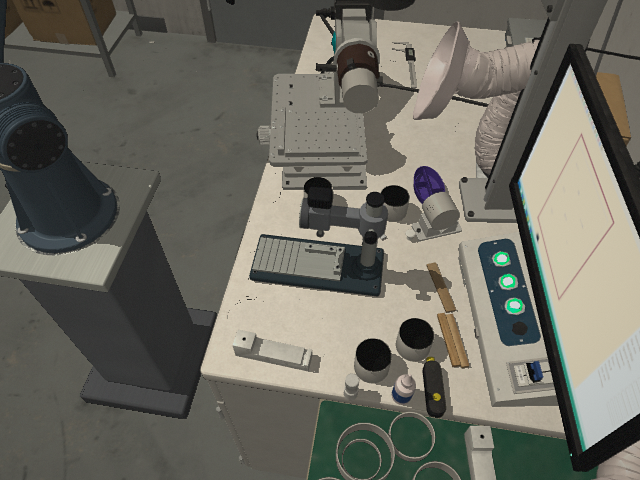

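Top view: the stand sits in the middle (table front at ~(297,318), column at ~(291,190)), with the block to its right (toe at ~(390,247), head at ~(392,310)). The block already points the right way. The side view agrees, and the gauge arm is raised.

```bash
python3 - <<'E'
from h import *
np.set_printoptions(precision=4,suppress=True)
g=lambda c,n:imaging.tip_of(c,n)[0]["pixel"]
for c in("top","side"): imaging.camera(c)
for n in("block_toe","block_head","block_grip","gauge_grip","cup_t"):
    print(n,tri(("top",g("top",n)),("side",g("side",n))))
for c in("top","side"):
    b=imaging.cut_out(c,"block")[0]; m=b["pixels"]
    print(c,b["box"],b["confidence"],"toe/head on z0",onz(c,g(c,"block_toe"),0),onz(c,g(c,"block_head"),0))
    r=cv2.minAreaRect(np.argwhere(m)[:,::-1].astype(np.float32)); print([onz(c,p,.026 if c=="top" else 0) for p in cv2.boxPoints(r)])
# stand base corners from top picture
for px in((271,321),(322,321),(270,203),(319,203)): print("base",onz("top",px,.018))
s=imaging.cut_out("top","stand")[0]; print(s["box"],s["confidence"])
print("seat",onz("top",g("top","seat_toe"),.024),onz("top",g("top","seat_head"),.024),onz("side",g("side","seat_toe"),.024),onz("side",(275,352),.024))
im=imaging.camera("top"); cv2.imwrite("pics/c1.png",cv2.resize(im[170:340,230:430,::-1],(800,680))[:600] if 0 else cv2.resize(im[180:330,240:430,::-1],(760,600),interpolation=cv2.INTER_CUBIC))
print(get_obs()["tool_rot"],get_obs()["time"])
E
```

```text
block_toe [ 0.5782 -0.2526 -0.0035]
block_head [ 0.514  -0.1757  0.3512]
block_grip [ 0.4654 -0.2429  0.0213]
gauge_grip [ 0.5621 -0.0499  0.2255]
cup_t [ 0.8971  0.2827 -0.8953]
top [389.6, 280.6, 22.2, 63.5] 0.89 toe/head on z0 [ 0.5778 -0.2519  0.    ] [ 0.4522 -0.2464  0.    ]
[array([ 0.5812, -0.2294,  0.026 ]), array([ 0.5807, -0.2703,  0.026 ]), array([ 0.4471, -0.2639,  0.026 ]), array([ 0.4478, -0.224 ,  0.026 ])]
side [352.1, 387.0, 18.5, 24.8] 0.62 toe/head on z0 [ 0.5785 -0.2541  0.    ] [0.5321 0.1417 0.    ]
[array([ 0.6499, -0.3082,  0.    ]), array([ 0.6491, -0.262 ,  0.    ]), array([ 0.6725, -0.2612,  0.    ]), array([ 0.6726, -0.3074,  0.    ])]
base [0.4329 0.0047 0.018 ]
base [ 0.4312 -0.1023  0.018 ]
base [0.688 0.007 0.018]
base [ 0.6866 -0.1006  0.018 ]
[294.9, 253.1, 54.4, 142.3] 0.92
seat [ 0.593  -0.0483  0.024 ] [ 0.4558 -0.0477  0.024 ] [ 0.6011 -0.0445  0.024 ] [ 0.5203 -0.2541  0.024 ]
[ 0.1611  0.6885 -0.1611  0.6885] 2.5
```

View pics/c1.png

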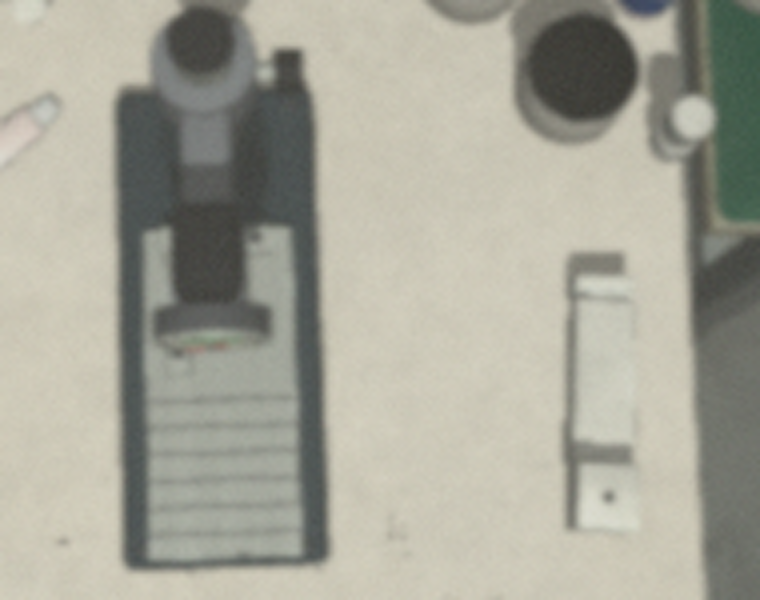

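```bash
python3 -m inch '[[87,[-50,0,0],[-8,0,0]],[87,[-40,0,0],[-8,0,0]],[87,[0,-10,0],[-8,0,0]],[87,[0,-57,16],[0,0,0]],[87,[0,-57,16],[0,0,0]],[87,[0,-57,16],[0,0,0]],[87,[0,-57,16],[0,0,0]],[87,[0,-57,16],[0,0,0]],[87,[0,-57,16],[0,0,0]],[87,[0,-57,16],[0,0,0]]]'
cat >> h.py <<'E'
def go(p,yaw=None):
    """remaining shift (mm, tool axes now) and turn about tool x (deg) to TCP p, jaw axis at yaw deg"""
    o=get_obs(); r=R.from_quat(o["tool_rot"]).as_matrix(); a=np.degrees(np.arctan2(r[1,1],r[0,1]))
    print("t",round(o["time"],2),"tcp",np.round(o["position"],4),"jaw",round(a,2),"xax",np.round(r[:,0],3),"F",np.round(o["ft_force"],1),"w",round(o["grip_width"],4))
    print("shift",np.round(r.T@(np.array(p)-o["position"])*1000,1),"turn",None if yaw is None else round(-(yaw-a),2))
E
python3 -c "
from h import *
go([.465,-.246,.16],87.5)"
```

```text
time: 3.75
position: [0.3812, 0.1414, 0.3161]
tool_rot: [0.007, 0.704, -0.005, 0.71]
ft_force: [1.1, -0.3, 0.3]
grip_width: 0.087
t 3.75 tcp [0.3812 0.1414 0.3161] jaw 89.02 xax [ 0.009  0.003 -1.   ] F [ 1.1 -0.3  0.3] w 0.087
shift [ 155.6 -386.5   89. ] turn 1.52
```

```bash
python3 -m inch '[[87,[0,-56,13],[1,0,0]],[87,[0,-56,13],[0,0,0]],[87,[0,-56,13],[0,0,0]],[87,[0,-56,13],[0,0,0]],[87,[0,-56,13],[0,0,0]],[87,[30,-50,13],[0,0,0]],[87,[50,-35,10],[0,0,0]],[87,[50,-12,0],[0,0,0]],[87,[20,0,0],[0,0,0]],[87,[0,0,0],[0,0,0]]]' >/dev/null
python3 - <<'E'
from h import *
go([.465,-.246,.16],87.5)
im=imaging.camera("wrist"); cv2.imwrite("pics/w2.png",im[:,:,::-1])
for n,z in(("block_toe",0),("block_head",0),("block_grip",.03)):
    for d in imaging.tip_of("wrist",n)[:2]: print(n,np.round(d["pixel"],1),round(d["confidence"],2),np.round(onz("wrist",d["pixel"],z),4))
d=imaging.cut_out("wrist","block")[0]; print(d["box"],d["confidence"])
E
```

```text
t 5.0 tcp [ 0.4641 -0.2596  0.1662] jaw 87.44 xax [ 0.024 -0.004 -1.   ] F [ 0.2  0.2 -0.2] w 0.0871
shift [ 6.1 13.7  0.1] turn -0.06
block_head [334.3 194.7] 0.57 [ 0.4498 -0.2432  0.    ]
block_grip [332.7 224.9] 0.76 [ 0.47   -0.2465  0.03  ]
[333.9, 253.6, 43.0, 113.2] 0.81
```

View pics/w2.png

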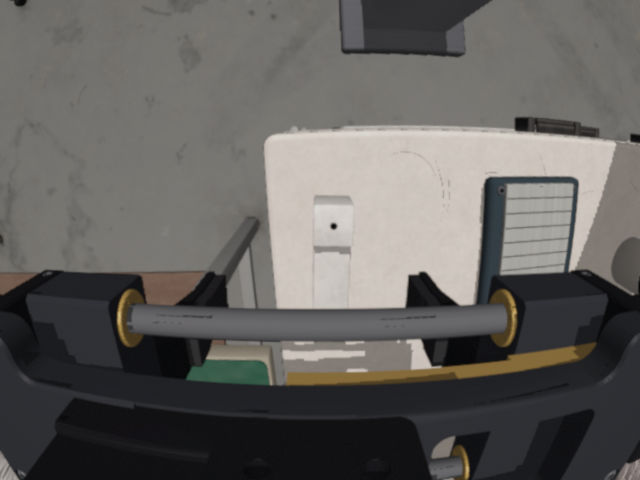

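The wrist view shows the block head at px ~(314–352, 196–247) with its hole at (333,226). Next I'll get the block's yaw and position from these corners.

```bash
python3 - <<'E'
from h import *
for px,z in(((314.5,204),.044),((351.5,205),.044),((314,247),.044),((353.5,247.5),.044),((333,226),.044),((314.5,300),.026),((350,300),.026),((314.5,258),.026),((351.5,258),.026)): print(px,np.round(onz("wrist",px,z),4))
im=cv2.imread("pics/w2.png"); 
for r in(215,235,260,280,300): 
    g=np.gradient(im[r].mean(1)); print(r,[(c,int(g[c])) for c in range(300,370) if abs(g[c])>3])
go([.467,-.246,.16],87.5)
E
```

```text
(314.5, 204) [ 0.4488 -0.2605  0.044 ]
(351.5, 205) [ 0.4507 -0.2316  0.044 ]
(314, 247) [ 0.4841 -0.2625  0.044 ]
(353.5, 247.5) [ 0.4859 -0.2305  0.044 ]
(333, 226) [ 0.4672 -0.2466  0.044 ]
(314.5, 300) [ 0.5409 -0.2649  0.026 ]
(350, 300) [ 0.5424 -0.2326  0.026 ]
(314.5, 258) [ 0.5002 -0.263   0.026 ]
(351.5, 258) [ 0.5016 -0.2309  0.026 ]
215 [(314, 5), (315, 4), (352, -4), (353, -4)]
235 [(311, -4), (312, -5), (314, 3)]
260 [(311, -4), (312, -7), (314, 6), (315, 5), (348, -5), (349, -5), (351, 6)]
280 [(311, -4), (312, -5), (314, 7), (315, 3), (348, -3), (350, 5)]
300 [(311, -4), (312, -5), (314, 4), (348, 5), (349, 6)]
t 5.25 tcp [ 0.4658 -0.2603  0.1692] jaw 87.51 xax [ 0.03  -0.009 -1.   ] F [-1.1  1.1  0.6] w 0.087
shift [ 9.1 14.4  0.3] turn 0.01
```

```bash
cat >> h.py <<'E'
    if yaw is not None:
        y=np.radians(yaw); Y=np.array([np.cos(y),np.sin(y),0]);X=np.array([0,0,-1.]);T=np.c_[X,Y,np.cross(X,Y)]
        print("rotvec",np.round(np.degrees(R.from_matrix(r.T@T).as_rotvec()),2))
E
python3 -c "
from h import *
go([.467,-.2465,.08],88.4)"
```

```text
t 5.25 tcp [ 0.4658 -0.2603  0.1692] jaw 87.51 xax [ 0.03  -0.009 -1.   ] F [-1.1  1.1  0.6] w 0.087
shift [89.1 14.5 -2.1] turn -0.89
rotvec [-0.89  1.71  0.46]
```

```bash
python3 -m inch '[[75,[10,10,0],[-0.9,1.7,0.5]],[75,[40,4.5,0],[0,0,0]],[75,[40,0,0],[0,0,0]],[75,[0,0,0],[0,0,0]]]' >/dev/null
python3 -c "
from h import *
go([.467,-.2465,.0115],88.4)"
```

```text
t 5.75 tcp [ 0.47   -0.2448  0.0801] jaw 88.67 xax [ 0.004 -0.004 -1.   ] F [-0.1  0.3 -0.1] w 0.0755
shift [68.6 -1.5 -3.2] turn 0.27
rotvec [0.27 0.21 0.2 ]
```

```bash
python3 -m inch '[[75,[35,-1.5,-3],[0.2,0.2,0.2]],[75,[30,0,0],[0,0,0]],[75,[3,0,0],[0,0,0]],[20,[0,0,0],[0,0,0]],[20,[0,0,0],[0,0,0]],[20,[0,0,0],[0,0,0]],[20,[0,0,0],[0,0,0]],[20,[0,0,0],[0,0,0]]]' 25 >/dev/null
python3 -c "
from h import *
go([.467,-.2465,.0115],88.4)"
```

```text
t 6.75 tcp [ 0.474  -0.2495  0.0203] jaw 88.67 xax [ 0.012 -0.01  -1.   ] F [0.2 0.9 0.4] w 0.0334
shift [ 8.7  2.9 -7.2] turn 0.27
rotvec [0.27 0.73 0.58]
```

Gripped but too high (grasp at 39 mm) and too close to the step. I'll regrip lower.

```bash
python3 -m inch '[[60,[0,0,0],[0,0,0]],[60,[0,0,0],[0,0,0]],[60,[8,2,-7],[0.2,0.7,0.6]],[60,[2,0,0],[0,0,0]],[60,[0,0,0],[0,0,0]]]' 25 >/dev/null
python3 -c "
from h import *
go([.467,-.2475,.0115],88.4)"
```

```text
t 7.38 tcp [ 0.4663 -0.2471  0.009 ] jaw 88.45 xax [-0.001  0.002 -1.   ] F [-0.8  0.4  0.6] w 0.0596
shift [-2.5 -0.3  0.7] turn 0.05
rotvec [ 0.05 -0.07 -0.1 ]
```

```bash
python3 -m inch '[[20,[-2,0,0],[0,0,0]],[20,[0,0,0],[0,0,0]],[20,[0,0,0],[0,0,0]],[20,[0,0,0],[0,0,0]],[20,[0,0,0],[0,0,0]],[20,[-30,0,0],[0,0,0]],[20,[-35,0,0],[0,0,0]],[20,[0,0,0],[0,0,0]]]' 25 >/dev/null
python3 -c "
from h import *
go([.452,-.06,.075],90.5)
cv2.imwrite('pics/w3.png',imaging.camera('wrist')[:,:,::-1])"
```

```text
t 8.38 tcp [ 0.4654 -0.2465  0.0764] jaw 88.45 xax [-0.004  0.004 -1.   ] F [ 0.5  0.2 -2.6] w 0.0318
shift [  2.2 186.  -18.4] turn -2.05
rotvec [-2.05 -0.25 -0.24]
```

View pics/w3.png

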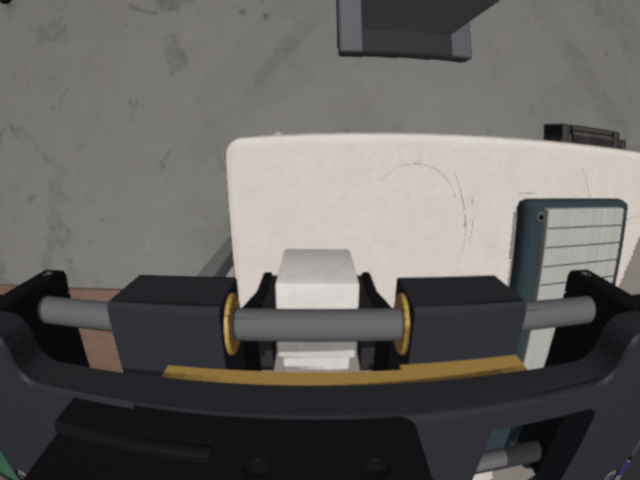

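Block held (opening 31.8 mm, lifted level). Next, the stand's pose from the edges in the crop.

```bash
python3 - <<'E'
from h import *
q=lambda u,v,z:np.round(onz("top",(240+u/4,180+v/4),z)[:2],4)
L=[q(143,228,.024),q(148,560,.024)];Rr=[q(294,228,.024),q(303,560,.024)]
BL=[q(118,95,.018),q(126,567,.018)];BR=[q(313,95,.018),q(328,567,.018)]
for a,b in(L,Rr,BL,BR): print(a,b,np.degrees(np.arctan2(*(a-b)[::-1])))
im=imaging.camera("top"); s=np.hypot(1,1)
for d in imaging.tip_of("top","seat_toe")[:1]+imaging.tip_of("top","stand")[:1]: print(d["pixel"],d["confidence"],onz("top",d["pixel"],.024))
# subpixel edges of base/table per row
G=im.mean(2)
for r in(262,285,300,312):
    g=np.gradient(G[r]); print(r,[(c,int(g[c])) for c in range(264,330) if abs(g[c])>14])
E
```

```text
[ 0.6109 -0.0059] [ 0.4348 -0.0083] 0.7808140722221896
[ 0.6097 -0.0872] [ 0.4335 -0.0891] 0.6178079567104025
[0.6863 0.0081] [0.4314 0.0036] 1.011393594931388
[ 0.6849 -0.0989] [ 0.4297 -0.1023] 0.763299865283339
[293.3, 242.6] 0.62 [ 0.59809483 -0.04359147  0.024     ]
[294.2, 263.5] 0.57 [ 0.55286514 -0.0451461   0.024     ]
262 [(290, 19), (291, 20), (292, 14), (307, 27), (308, 25), (312, -18), (313, -32), (314, -26), (319, 34), (320, 41), (321, 27)]
285 [(319, 23), (320, 46), (321, 44), (322, 19)]
300 []
312 []
```

```bash
python3 -m inch '[[20,[0,50,-12],[-2,0,0]],[20,[0,50,-6],[0,0,0]],[20,[0,45,0],[0,0,0]],[20,[0,25,0],[0,0,0]],[20,[0,0,0],[0,0,0]]]' 25 >/dev/null
python3 -c "
from h import *
go([.452,-.06,.075],90.5)"
```

```text
t 9.2 tcp [ 0.4424 -0.0702  0.0696] jaw 90.34 xax [-0.019  0.012 -1.   ] F [ 0.4 -0.7 -3.3] w 0.0314
shift [-5.5 10.2  9.5] turn -0.16
rotvec [-0.15 -1.06 -0.72]
```

```bash
python3 -m inch '[[20,[0,6,8],[-0.5,-1,-0.7]],[20,[12,8,9],[0,0,0]],[20,[10,0,0],[0,0,0]],[20,[0,0,0],[0,0,0]]]' 25 >/dev/null
python3 -c "
from h import *
go([.460,-.056,.0335],90.8)
cv2.imwrite('pics/s4.png',cv2.resize(imaging.camera('side')[200:400,200:440,::-1],(720,600),interpolation=cv2.INTER_CUBIC))"
```

```text
t 9.7 tcp [ 0.4617 -0.0576  0.0445] jaw 90.74 xax [ 0.    -0.001 -1.   ] F [-0.1 -0.2 -1.4] w 0.032
shift [11.   1.7 -1.7] turn -0.06
rotvec [-0.06  0.03  0.05]
```

View pics/s4.png

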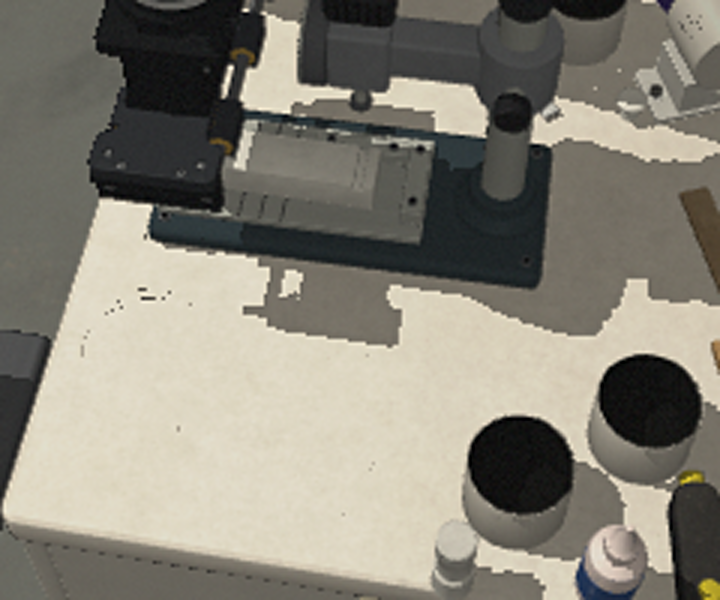

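The side crop shows the block over the table, with its toe (~(380,190)) short of the stop and clear of the rail. Lowering.

```bash
python3 -m inch '[[20,[6,0,0],[0,0,0]],[20,[4,0,0],[0,0,0]],[20,[0,0,0],[0,0,0]]]' 25; python3 -m inch '[[20,[2,0,0],[0,0,0]],[20,[0,0,0],[0,0,0]]]' ;python3 -c "
from h import *
go([.475,-.0483,.0335],90.8)"
```

```text
time: 10.12
position: [0.4623, -0.0586, 0.0351]
tool_rot: [-0.005, 0.706, 0.003, 0.708]
ft_force: [-0.1, -0.3, -2.9]
grip_width: 0.0316
time: 10.38
position: [0.4625, -0.0588, 0.0355]
tool_rot: [-0.005, 0.705, 0.003, 0.709]
ft_force: [0.3, 0.7, -2.3]
grip_width: 0.032
t 10.38 tcp [ 0.4625 -0.0588  0.0355] jaw 90.63 xax [ 0.005 -0.002 -1.   ] F [ 0.3  0.7 -2.3] w 0.032
shift [ 2.  10.4 12.6] turn -0.17
rotvec [-0.17  0.28  0.15]
```

```bash
python3 -m inch '[[20,[4,0,0],[0,0,0]],[20,[0,0,0],[0,0,0]]]' 25|sed -n 2,4p; python3 -m inch '[[20,[3,0,0],[0,0,0]],[20,[0,0,0],[0,0,0]]]'|sed -n 2,4p
```

```text
position: [0.4633, -0.059, 0.0339]
tool_rot: [-0.005, 0.704, 0.002, 0.71]
ft_force: [0.1, 1.5, -1.7]
position: [0.4638, -0.0592, 0.0328]
tool_rot: [-0.005, 0.703, 0.002, 0.711]
ft_force: [0.1, -0.6, -1.5]
```

```bash
python3 -m inch '[[20,[3,0,0],[0,0.7,0]],[20,[1,0,0],[0,0,0]]]' 25|sed -n 2,4p; python3 -m inch '[[20,[3,0,0],[0,0,0]],[20,[0,0,0],[0,0,0]]]'|sed -n 2,4p;python3 -c "
from h import *
go([.475,-.0483,.0335],90.8)"
```

```text
position: [0.4638, -0.0592, 0.0313]
tool_rot: [-0.005, 0.708, 0.002, 0.707]
ft_force: [-1.9, -0.6, 11.0]
position: [0.4641, -0.0593, 0.0308]
tool_rot: [-0.005, 0.707, 0.001, 0.707]
ft_force: [-0.1, 0.0, -1.7]
t 11.38 tcp [ 0.4641 -0.0593  0.0308] jaw 90.52 xax [ 0.    -0.005 -1.   ] F [-0.1  0.  -1.7] w 0.0317
shift [-2.8 10.8 11. ] turn -0.28
rotvec [-0.28  0.02  0.31]
```

```bash
python3 -m inch '[[20,[0,5,4],[-0.3,0,0.3]],[20,[0,3,3],[0,0,0]],[20,[0,0,0],[0,0,0]]]' 25|sed -n 2,4p; python3 -m inch '[[20,[0,3,0],[0,0,0]],[20,[0,2,0],[0,0,0]]]'|sed -n 2,4p;python3 -c "
from h import *
go([.475,-.0483,.0315],90.8)"
```

```text
position: [0.4706, -0.0511, 0.0305]
tool_rot: [-0.005, 0.708, 0.005, 0.706]
ft_force: [-0.8, 0.1, 6.3]
position: [0.472, -0.047, 0.0305]
tool_rot: [-0.006, 0.707, 0.005, 0.707]
ft_force: [-3.2, -7.4, 5.0]
t 12.0 tcp [ 0.472  -0.047   0.0305] jaw 90.86 xax [-0.    -0.002 -1.   ] F [-3.2 -7.4  5. ] w 0.0319
shift [-1.  -1.3  3. ] turn 0.06
rotvec [ 0.06 -0.02  0.1 ]
```

```bash
python3 -m inch '[[20,[0,1,3],[0,0,0]],[20,[0,1,3],[0,0,0]]]' 25|sed -n 2,4p; python3 -m inch '[[20,[0,1,3],[0,0,0]],[20,[0,1,3],[0,0,0]]]'|sed -n 2,4p;python3 -c "
from h import *
go([.475,-.0483,.0315],90.8)"
```

```text
position: [0.4723, -0.0465, 0.0304]
tool_rot: [-0.007, 0.712, 0.005, 0.702]
ft_force: [-9.8, -13.6, 9.8]
position: [0.4722, -0.0465, 0.0303]
tool_rot: [-0.008, 0.717, 0.005, 0.697]
ft_force: [-9.2, -10.8, 9.8]
t 12.5 tcp [ 0.4722 -0.0465  0.0303] jaw 91.03 xax [-0.027 -0.004 -1.   ] F [ -9.2 -10.8   9.8] w 0.0319
shift [-1.2 -1.9  2.7] turn 0.23
rotvec [ 0.23 -1.55  0.21]
```

Resisting in both x (9 N) and y (11 N), so it appears home. I'll release and look.

```bash
python3 -m inch '[[20,[0,0,0],[0,-1.5,0]],[50,[0,0,0],[0,0,0]],[50,[0,0,0],[0,0,0]],[50,[-25,0,-5],[0,0,0]],[50,[-40,0,-20],[0,0,0]],[50,[-40,0,-30],[0,0,0]],[50,[0,0,-20],[0,0,0]],[50,[0,0,0],[0,0,0]]]' 25|sed -n 2,4p
python3 - <<'E'
from h import *
go([.475,-.0483,.0315],90.8)
s=imaging.camera('side'); t=imaging.camera('top')
a=cv2.resize(s[225:300,240:390,::-1],(800,400),interpolation=cv2.INTER_CUBIC)
b=cv2.resize(t[225:325,265:330,::-1],(260,400),interpolation=cv2.INTER_CUBIC)
cv2.imwrite('pics/s5.png',a); 
for c in("side","top"):
  for n,z in(("block_toe",.024),("seat_toe",.024),("block_head",.024),("seat_head",.024),("block_grip",.054)):
    print(c,n,[(np.round(d["pixel"],1),round(d["confidence"],2),np.round(onz(c,d["pixel"],z),4)) for d in imaging.tip_of(c,n)[:1]])
E
```

```text
position: [0.3982, -0.0467, 0.1359]
tool_rot: [-0.008, 0.708, 0.006, 0.706]
ft_force: [0.0, 0.2, 0.1]
t 13.5 tcp [ 0.3982 -0.0467  0.1359] jaw 91.09 xax [-0.002 -0.002 -1.   ] F [0.  0.2 0.1] w 0.05
shift [104.2  -2.8  76.9] turn 0.29
rotvec [ 0.29 -0.12  0.14]
side block_toe [(array([326.4, 259.8]), 0.68, array([ 0.579 , -0.0435,  0.024 ]))]
side seat_toe [(array([266.4, 251.7]), 0.69, array([ 0.4564, -0.0439,  0.024 ]))]
side block_head [(array([262.5, 254.2]), 0.97, array([ 0.4501, -0.0512,  0.024 ]))]
side seat_head [(array([268.6, 253.2]), 0.81, array([ 0.4616, -0.0468,  0.024 ]))]
side block_grip [(array([267.6, 245.7]), 0.94, array([ 0.4627, -0.0498,  0.054 ]))]
top block_toe []
top seat_toe [(array([295.9, 244. ]), 0.9, array([ 0.595 , -0.0491,  0.024 ]))]
top block_head [(array([294.7, 310.5]), 0.6, array([ 0.4538, -0.0454,  0.024 ]))]
top seat_head [(array([295. , 307.6]), 0.83, array([ 0.4598, -0.046 ,  0.024 ]))]
top block_grip [(array([291.6, 299.9]), 0.85, array([ 0.4745, -0.0401,  0.054 ]))]
```

View pics/s5.png

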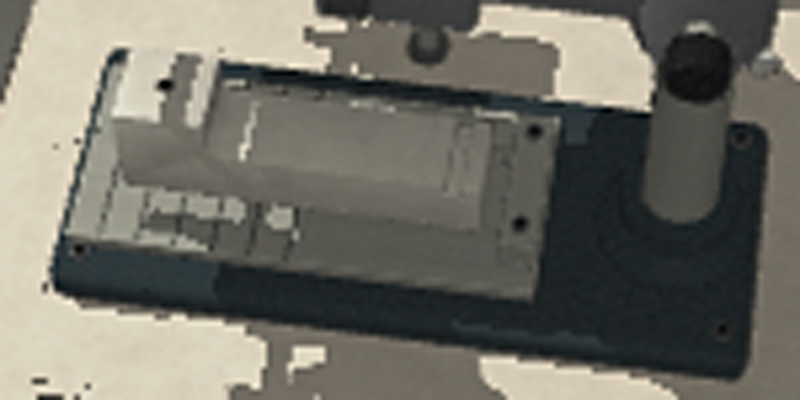

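The block lies on the table with its raised head at the front and its toe at crop ~(485,170), near the stop. I'll fit the stand's base corners and overlay the home wireframe to check.

```bash
cat > ov.py <<'E'
from h import *
from scipy.optimize import least_squares
cr=lambda u,v:(240+(u+.5)*150/800-.5,225+(v+.5)*75/400-.5)
obs=[((747,378),(130,-55)),((768,130),(130,55)),((54,288),(-130,-55)),((122,48),(-130,55))]
P=np.array([onz("side",cr(*a),.018)[:2] for a,_ in obs]); Q=np.array([b for _,b in obs])/1000
f=lambda p:((Q@np.array([[np.cos(p[2]),np.sin(p[2])],[-np.sin(p[2]),np.cos(p[2])]])+p[:2])-P).ravel()
s=least_squares(f,[.559,-.047,.01]); p=s.x
print("stand",np.round(p[:2],4),np.degrees(p[2]),"res mm",np.round(f(p)*1000,1))
rt=lambda x,y,z:np.array([p[0]+np.cos(p[2])*x-np.sin(p[2])*y,p[1]+np.sin(p[2])*x+np.cos(p[2])*y,z])
t=rt(.035,0,.024);print("seat_toe",t,"seat_head",rt(-.101,0,.024),"foot",rt(.005,0,0))
if __name__=="__main__":
    im=cv2.imread("pics/s5.png"); im=cv2.resize(im,(800,400))
    def pt(x,y,z):
        q=proj("side",rt(x/1e3,y/1e3,z/1e3)); return (int((q[0]+.5-240)*800/150),int((q[1]+.5-225)*400/75))
    for y in(-16,16):
        L=[(35,y,24),(35,y,50),(-67,y,50),(-67,y,68),(-101,y,68),(-101,y,24),(35,y,24)]
        cv2.polylines(im,[np.array([pt(*a) for a in L])],True,(0,0,255) if y<0 else (0,255,0),1)
    L=[(-125,-40,24),(50,-40,24),(50,40,24),(-125,40,24)]
    cv2.polylines(im,[np.array([pt(*a) for a in L])],True,(255,200,0),1)
    cv2.polylines(im,[np.array([pt(*a) for a in [(35,-30,38),(50,-30,38),(50,30,38),(35,30,38)]])],True,(255,0,255),1)
    cv2.imwrite("pics/o5.png",im)
E
python3 ov.py
```

```text
stand [ 0.5638 -0.0506] 0.7071014671888624 res mm [ 2.4  0.5  3.8 -0.3 -2.8  1.1 -3.4 -1.3]
seat_toe [ 0.59875932 -0.05018604  0.024     ] seat_head [ 0.46276967 -0.05186441  0.024     ] foot [ 0.5687616  -0.05055627  0.        ]
```

View pics/o5.png

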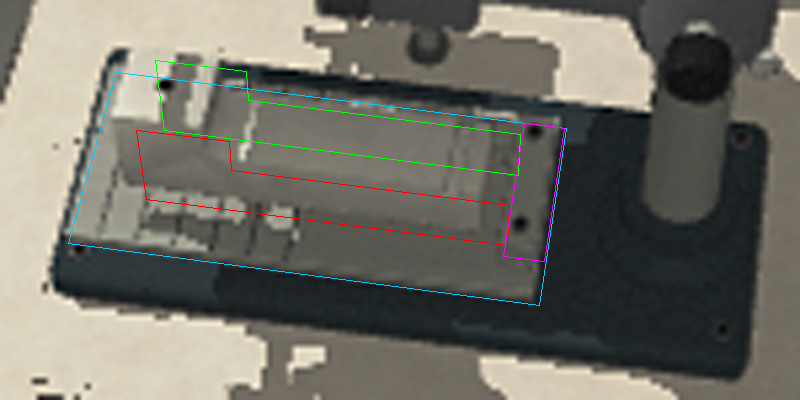

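The block is about 8 mm short of the stop; the earlier resistance was friction. I'll push its head end face with closed fingers.

```bash
python3 -m inch '[[0,[45,0,0],[0,0,0]],[0,[45,0,0],[0,0,0]],[0,[5,0,0],[0,0,0]],[0,[0,0,0],[0,0,0]],[0,[0,0,0],[0,0,0]],[0,[0,0,0],[0,0,0]]]' 25|sed -n 2,4p;python3 -c "
from h import *
go([.438,-.048,.040],90.8)"
```

```text
position: [0.404, -0.0493, 0.0422]
tool_rot: [-0.009, 0.704, 0.004, 0.71]
ft_force: [-0.0, -0.7, -0.2]
t 14.85 tcp [ 0.404  -0.0493  0.0422] jaw 91.11 xax [ 0.009 -0.007 -1.   ] F [-0.  -0.7 -0.2] w 0.0022
shift [ 2.5  0.7 34. ] turn 0.31
rotvec [0.32 0.53 0.42]
```

```bash
python3 -m inch '[[0,[1,1,25],[0.3,0.5,0.4]],[0,[0,0,6],[0,0,0]],[0,[0,0,4],[0,0,0]],[0,[0,0,0],[0,0,0]]]'|sed -n 2,4p; for i in 1 2; do python3 -m inch '[[0,[0,0,4],[0,0,0]],[0,[0,0,3],[0,0,0]]]'|sed -n 2,4p; done
```

```text
position: [0.439, -0.0474, 0.0443]
tool_rot: [-0.006, 0.706, 0.005, 0.708]
ft_force: [-0.3, -0.0, 0.1]
position: [0.4436, -0.0467, 0.0441]
tool_rot: [-0.005, 0.708, 0.005, 0.706]
ft_force: [-1.8, -0.8, 1.2]
position: [0.4484, -0.046, 0.0438]
tool_rot: [-0.005, 0.71, 0.006, 0.705]
ft_force: [-4.8, -2.7, 2.5]
```

```bash
for i in 1 2; do python3 -m inch '[[0,[0,0,4],[0,-0.3,0]],[0,[0,0,3],[0,0,0]]]'|sed -n 2,4p; done
```

```text
position: [0.4482, -0.0444, 0.0431]
tool_rot: [-0.004, 0.713, 0.008, 0.701]
ft_force: [-5.8, -2.7, 1.6]
position: [0.448, -0.0429, 0.0423]
tool_rot: [-0.003, 0.717, 0.01, 0.697]
ft_force: [-6.5, -3.5, 2.2]
```

```bash
python3 -m inch '[[0,[0,0,-15],[0,0,0]],[0,[-15,-3,-30],[0,-1.5,0]],[0,[-30,-3,-20],[0,0,0]],[0,[0,0,0],[0,0,0]]]'|sed -n 2,4p
python3 - <<'E'
from h import *
s=imaging.camera('side')
cv2.imwrite('pics/s6.png',cv2.resize(s[225:300,240:390,::-1],(800,400),interpolation=cv2.INTER_CUBIC))
imaging.camera("top")
for c in("side","top"):
  for n,z in(("block_toe",.024),("block_head",.024),("block_grip",.054)):
    print(c,n,[(np.round(d["pixel"],1),round(d["confidence"],2),np.round(onz(c,d["pixel"],z),4)) for d in imaging.tip_of(c,n)[:1]])
E
```

```text
position: [0.386, -0.0519, 0.0887]
tool_rot: [-0.004, 0.705, 0.009, 0.709]
ft_force: [0.4, -0.0, 0.0]
side block_toe [(array([391.2, 209.2]), 0.71, array([0.6955, 0.1095, 0.024 ]))]
side block_head [(array([266.7, 252.9]), 0.85, array([ 0.4577, -0.0467,  0.024 ]))]
side block_grip [(array([333.4, 262. ]), 0.56, array([ 0.596 , -0.0668,  0.054 ]))]
top block_toe []
top block_head [(array([295.1, 304.6]), 0.66, array([ 0.466 , -0.0463,  0.024 ]))]
top block_grip [(array([294. , 297.4]), 0.97, array([ 0.4795, -0.045 ,  0.054 ]))]
```

View pics/s6.png

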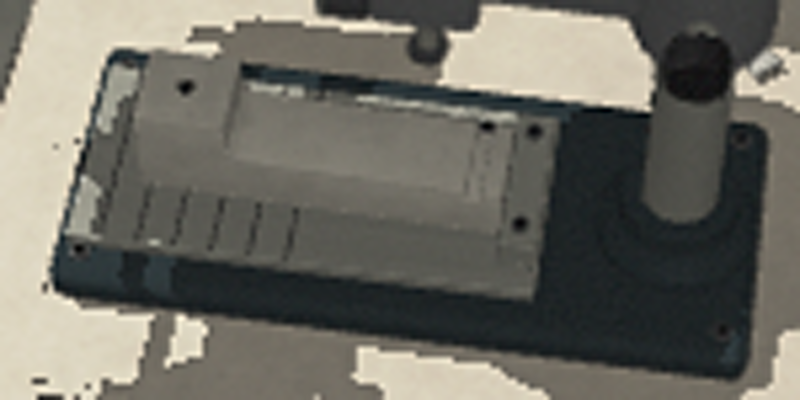

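The toe is now at the stop (crop ~(508,180)). A rail screw now shows at (485,127), so the toe may have swung off the rail a little. I'll grip the head again, square it and press it towards the rail.

```bash
python3 -m inch '[[60,[-20,0,0],[-0.5,0.3,0]],[60,[-10,3,25],[0,0,0]],[60,[0,2,30],[0,0,0]],[60,[0,0,25],[0,0,0]],[60,[0,0,3],[0,0,0]],[60,[0,0,0],[0,0,0]]]' >/dev/null;python3 -c "
from h import *
go([.473,-.0475,.034],90.8)"
```

```text
t 18.0 tcp [ 0.4691 -0.0426  0.1148] jaw 91.68 xax [-0.01   0.011 -1.   ] F [-0.8  1.1  0.6] w 0.0525
shift [80.7 -6.   4.5] turn 0.88
rotvec [ 0.88 -0.56 -0.65]
```

```bash
python3 -m inch '[[60,[20,-6,4],[0.9,-0.6,-0.6]],[60,[25,0,0],[0,0,0]],[60,[25,0,0],[0,0,0]],[60,[6,0,0],[0,0,0]],[60,[0,0,0],[0,0,0]]]' >/dev/null;python3 -c "
from h import *
go([.473,-.0475,.034],90.8)"
```

```text
t 18.62 tcp [ 0.467  -0.0475  0.0369] jaw 90.68 xax [-0.006  0.003 -1.   ] F [ 1.2  1.  -0.6] w 0.0598
shift [ 2.9 -0.1  6.1] turn -0.12
rotvec [-0.12 -0.33 -0.15]
```

```bash
python3 -m inch '[[60,[2,0,5],[0,-0.3,0]],[60,[0,0,0],[0,0,0]],[20,[0,0,0],[0,0,0]],[20,[0,0,0],[0,0,0]],[20,[0,0,0],[0,0,0]],[20,[0,0,0],[0,0,0]]]' 12|sed -n 2,5p;python3 -c "
from h import *
go([.473,-.0475,.034],90.8); print(get_obs()['moment'])"
python3 -m inch '[[20,[0,3,0],[0,0,0]],[20,[0,3,0],[-0.8,0,0]]]' 12 >/dev/null;python3 -c "
from h import *
go([.473,-.0475,.034],90.8); print(get_obs()['moment'])"
python3 -m inch '[[20,[0,3,2],[-0.8,0,0]],[20,[0,3,3],[-0.8,0,0]]]' 12 >/dev/null;python3 -c "
from h import *
go([.473,-.0475,.034],90.8); print(get_obs()['moment'])"
```

```text
position: [0.4734, -0.0477, 0.0372]
tool_rot: [-0.004, 0.706, 0.005, 0.709]
ft_force: [0.1, -1.0, -1.1]
grip_width: 0.0316
t 19.38 tcp [ 0.4734 -0.0477  0.0372] jaw 90.7 xax [ 0.004  0.001 -1.   ] F [ 0.1 -1.  -1.1] w 0.0316
shift [ 3.2  0.2 -0.5] turn -0.1
rotvec [-0.1   0.23 -0.07]
[ 0.08763487  0.01032117 -0.00298152]
t 19.62 tcp [ 0.472  -0.0439  0.0373] jaw 91.52 xax [ 0.001 -0.002 -1.   ] F [ -4.7 -10.3   3.5] w 0.033
shift [ 3.3 -3.6  0.9] turn 0.72
rotvec [0.72 0.07 0.09]
[-1.77493007  0.84921064 -0.48867447]
t 19.88 tcp [ 0.4708 -0.0403  0.0374] jaw 93.18 xax [-0.011 -0.004 -1.   ] F [ -9.7 -13.    5.6] w 0.0344
shift [ 3.4 -7.3  1.8] turn 2.38
rotvec [ 2.38 -0.65  0.2 ]
[-2.31465852  1.50589742 -0.57145889]
```

Pushing the head pivots it past the rail's end. I'll bring the head back to y ≈ -0.048 while keeping the toe turned into the rail, then square up.

```bash
python3 -m inch '[[20,[0,-7,2],[0,0.6,0]],[20,[0,-2,3],[0,0,0]],[20,[0,0,0],[0,0,0]]]' 12 >/dev/null;python3 -c "
from h import *
go([.473,-.048,.0372],90.8); print(get_obs()['moment'])"
```

```text
t 20.25 tcp [ 0.4715 -0.048   0.0372] jaw 93.1 xax [-0.032 -0.001 -0.999] F [-1.1 -0.8  0.6] w 0.033
shift [-0.  -0.1  1.5] turn 2.3
rotvec [ 2.3  -1.84  0.  ]
[-0.20725123 -0.00081159 -0.04122419]
```

```bash
python3 -m inch '[[20,[0,0,3],[1.5,-1.8,0]],[20,[0,0,2],[0.5,0,0]],[20,[0,0,0],[0,0,0]]]' 12 >/dev/null;python3 -c "
from h import *
go([.473,-.048,.0372],90.8); print(get_obs()['moment'])"
```

```text
t 20.62 tcp [ 0.4724 -0.0476  0.037 ] jaw 91.15 xax [-0.009  0.001 -1.   ] F [-1.2 -0.8  0.2] w 0.0326
shift [-0.2 -0.4  0.6] turn 0.35
rotvec [ 0.35 -0.52 -0.06]
[-0.04992521  0.2113326  -0.05057482]
```

```bash
python3 -m inch '[[50,[0,0,0],[0.3,-0.5,0]],[50,[0,0,0],[0,0,0]],[50,[-25,0,-5],[0,0,0]],[50,[-40,0,-20],[0,0,0]],[50,[-40,0,-30],[0,0,0]],[50,[-20,0,-30],[0,0,0]],[50,[0,0,0],[0,0,0]]]' 12|sed -n 2,4p
python3 - <<'E'
from h import *
s=np.mean([imaging.camera('side')[228:290,252:352,::-1].astype(float) for _ in range(6)],0).astype(np.uint8)
b=cv2.resize(s,(800,496),interpolation=cv2.INTER_CUBIC)
l=cv2.cvtColor(b,cv2.COLOR_BGR2LAB); l[:,:,0]=cv2.createCLAHE(3,(4,4)).apply(l[:,:,0]); cv2.imwrite("pics/s7.png",cv2.cvtColor(l,cv2.COLOR_LAB2BGR))
E
```

```text
position: [0.3915, -0.0499, 0.1646]
tool_rot: [-0.006, 0.702, 0.005, 0.712]
ft_force: [1.4, -0.6, 0.4]
```

View pics/s7.png

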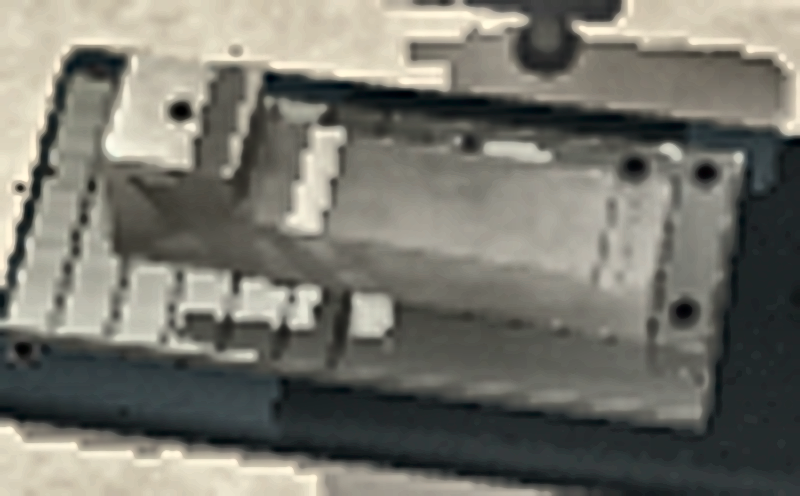

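```bash
python3 - <<'E'
from ov import *
def pt(x,y,z):
    q=proj("side",rt(x/1e3,y/1e3,z/1e3)); return np.round(((q+.5-np.array([252,228]))*8),0)
for n in [(50,40,24),(50,-40,24),(50,-40,18),(-125,40,24),(-125,-40,24),(42,22,38),(42,-22,38),(25,22,36),(25,16,50),(-20,22,36),(-20,16,50),(35,-16,24),(35,-16,50),(35,16,50),(-30,-16,24),(130,55,18),(130,-55,18),(50,-30,38),(50,30,38)]: print(n,pt(*n))
E
```

```text
stand [ 0.5638 -0.0506] 0.7071014671888624 res mm [ 2.4  0.5  3.8 -0.3 -2.8  1.1 -3.4 -1.3]
seat_toe [ 0.59875932 -0.05018604  0.024     ] seat_head [ 0.46276967 -0.05186441  0.024     ] foot [ 0.5687616  -0.05055627  0.        ]
(50, 40, 24) [754. 169.]
(50, -40, 24) [713. 434.]
(50, -40, 18) [712. 447.]
(-125, 40, 24) [78. 85.]
(-125, -40, 24) [  7. 342.]
(42, 22, 38) [715. 190.]
(42, -22, 38) [692. 337.]
(25, 22, 36) [647. 187.]
(25, 16, 50) [645. 173.]
(-20, 22, 36) [469. 164.]
(-20, 16, 50) [464. 150.]
(35, -16, 24) [665. 344.]
(35, -16, 50) [668. 285.]
(35, 16, 50) [685. 178.]
(-30, -16, 24) [404. 311.]
(130, 55, 18) [1071.  175.]
(130, -55, 18) [1036.  543.]
(50, -30, 38) [720. 368.]
(50, 30, 38) [751. 169.]
```

Checked against the projected stand, the block's toe is now ~5 mm off the rail, because the block twisted in the pads (opening 33 mm). I'll regrip firmly so the jaws align it, then press gently toward the rail.

```bash
python3 -m inch '[[60,[0,1,28],[0,1,0]],[60,[20,1,28],[0,0,0]],[60,[40,0,20],[0,0,0]],[60,[40,0,2],[0,0,0]],[60,[0,0,0],[0,0,0]]]' 30 >/dev/null;python3 -c "
from h import *
go([.474,-.047,.034],91.0)"
```

```text
t 22.43 tcp [ 0.476  -0.047   0.0562] jaw 91.02 xax [-0.008 -0.001 -1.   ] F [0.1 0.1 0.8] w 0.0602
shift [22.2  0.1 -1.8] turn 0.02
rotvec [ 0.02 -0.44  0.06]
```

```bash
python3 -m inch '[[60,[20,0,-2],[0,-0.4,0]],[60,[3,0,0],[0,0,0]],[20,[0,0,0],[0,0,0]],[20,[0,0,0],[0,0,0]],[20,[0,0,0],[0,0,0]],[20,[0,0,0],[0,0,0]]]' 30 >/dev/null;cat > s.py <<'E'
from h import *
go([.474,-.047,.034],91.0); print(np.round(get_obs()["moment"],2))
E
python3 s.py; python3 -m inch '[[20,[-1,0,-3],[0,0,0]],[20,[0,0,0],[0,0,0]]]' 30 >/dev/null; python3 s.py;  python3 -m inch '[[20,[0,3,0],[0,0,0]]]' >/dev/null; python3 s.py
```

```text
t 23.18 tcp [ 0.4775 -0.048   0.0371] jaw 91.05 xax [ 0.007 -0.004 -1.   ] F [-0.3  0.1 -0.5] w 0.0319
shift [ 3.1  1.1 -3.5] turn 0.05
rotvec [0.06 0.39 0.22]
[0.05 0.04 0.02]
t 23.43 tcp [ 0.4736 -0.0478  0.0381] jaw 91.06 xax [ 0.006 -0.003 -1.   ] F [ 0.7  0.  -1.1] w 0.032
shift [4.1 0.8 0.3] turn 0.06
rotvec [0.06 0.32 0.19]
[0.11 0.09 0.01]
t 23.55 tcp [ 0.4735 -0.0449  0.038 ] jaw 91.03 xax [ 0.006 -0.003 -1.   ] F [-0.4 -3.3 -2.2] w 0.0326
shift [ 4.  -2.1  0.4] turn 0.03
rotvec [0.03 0.31 0.2 ]
[-0.64  0.04 -0.25]
```

```bash
python3 -m inch '[[20,[0,-0.5,3],[0,-0.3,0]],[20,[0,0,2],[0,0,0]]]' 30 >/dev/null; python3 s.py;  python3 -m inch '[[20,[0,0,3],[0,-0.4,0]],[20,[0,0,2],[0,0,0]]]' >/dev/null; python3 s.py
```

```text
t 23.8 tcp [ 0.4775 -0.0452  0.0378] jaw 91.05 xax [ 0.008 -0.003 -1.   ] F [-3.2 -2.1 -0.5] w 0.0318
shift [ 3.7 -1.7 -3.6] turn 0.05
rotvec [0.05 0.47 0.17]
[-0.43  0.54 -0.09]
t 24.05 tcp [ 0.4775 -0.0451  0.0374] jaw 91.14 xax [ 0.004 -0.002 -1.   ] F [-4.5 -5.9  1.3] w 0.0321
shift [ 3.4 -1.8 -3.5] turn 0.14
rotvec [0.14 0.24 0.09]
[-0.91  0.85 -0.24]
```

```bash
python3 -m inch '[[50,[0,0,0],[0,0,0]],[50,[0,0,0],[0,0,0]],[50,[-25,0,-2],[0,0,0]],[50,[-40,0,-20],[0,0,0]],[50,[-40,0,-30],[0,0,0]],[50,[-20,0,-30],[0,0,0]],[50,[0,0,0],[0,0,0]]]' 30|sed -n 2,4p
python3 - <<'E'
from ov import *
s=np.mean([imaging.camera('side')[228:290,252:352,::-1].astype(float) for _ in range(6)],0).astype(np.uint8)
b=cv2.resize(s,(800,496),interpolation=cv2.INTER_CUBIC)
l=cv2.cvtColor(b,cv2.COLOR_BGR2LAB); l[:,:,0]=cv2.createCLAHE(3,(4,4)).apply(l[:,:,0]); b=cv2.cvtColor(l,cv2.COLOR_LAB2BGR)
pt=lambda x,y,z:((proj("side",rt(x/1e3,y/1e3,z/1e3))+.5-np.array([252,228]))*8+np.array([-9,-20])).astype(int)
o=b.copy()
for y in(-16,16):
    L=[(35,y,24),(35,y,50),(-67,y,50),(-67,y,68),(-101,y,68),(-101,y,24)]
    for a in L: cv2.circle(o,tuple(int(k) for k in pt(*a)),3,(0,0,255),-1)
cv2.imwrite("pics/s8.png",cv2.resize(np.vstack([b[:400],o[:400]]),(600,600)) if 0 else o)
imaging.camera("top")
for c in("side","top"):
  for n,z in(("block_toe",.024),("block_head",.024),("block_grip",.054),("gauge_grip",.2255)):
    print(c,n,[(np.round(d["pixel"],1),round(d["confidence"],2),np.round(onz(c,d["pixel"],z),4)) for d in imaging.tip_of(c,n)[:1]])
E
```

```text
position: [0.3976, -0.0465, 0.1659]
tool_rot: [-0.009, 0.702, 0.006, 0.712]
ft_force: [0.4, -0.4, 0.6]
stand [ 0.5638 -0.0506] 0.7071014671888624 res mm [ 2.4  0.5  3.8 -0.3 -2.8  1.1 -3.4 -1.3]
seat_toe [ 0.59875932 -0.05018604  0.024     ] seat_head [ 0.46276967 -0.05186441  0.024     ] foot [ 0.5687616  -0.05055627  0.        ]
side block_toe [(array([333.1, 262.1]), 0.72, array([ 0.593 , -0.0468,  0.024 ]))]
side block_head [(array([265.2, 252.7]), 0.73, array([ 0.4546, -0.0467,  0.024 ]))]
side block_grip [(array([273.2, 245.4]), 0.57, array([ 0.4734, -0.0473,  0.054 ]))]
side gauge_grip [(array([320.7, 195.4]), 0.78, array([ 0.5686, -0.0528,  0.2255]))]
top block_toe [(array([215.8, 275.4]), 0.3, array([0.5299, 0.1211, 0.024 ]))]
top block_head []
top block_grip [(array([380.8, 203.2]), 0.75, array([ 0.6752, -0.2308,  0.054 ]))]
top gauge_grip [(array([291.8, 244.8]), 0.92, array([ 0.5601, -0.0472,  0.2255]))]
```

View pics/s8.png

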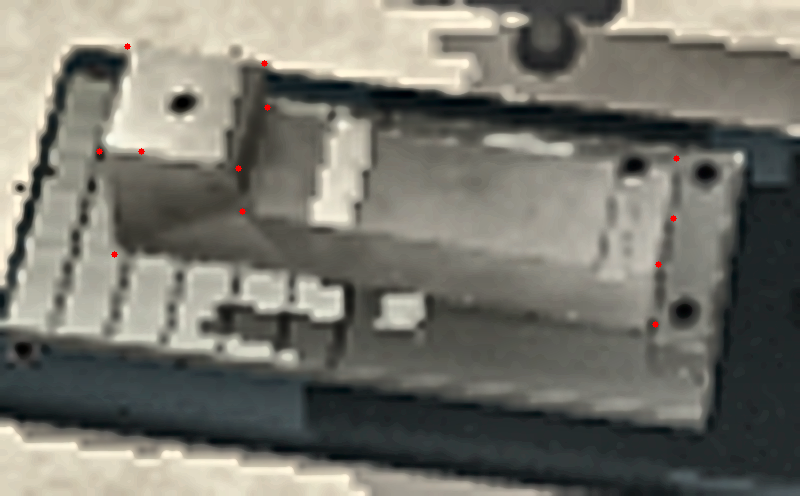

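The predicted home corners (red) agree with the block: head corners (105,150)/(239,166), lower edge through (468,297) and (570,317), and toe edge at column ~655. The rail screw at (635,163) shows only through the toe groove, half hidden, as it should when home.

For the gauge I'll press the top of the black grip with shut fingertips, so TCP z = gauge_grip z + 14 mm. The target is about 0.1625 (foot in 4.5 mm).

```bash
python3 -m inch '[[0,[-55,0,0],[0,1,0]],[0,[-55,0,0],[0,0,0]],[0,[-20,0,0],[0,0,0]],[0,[0,0,50],[0,0,0]],[0,[0,0,50],[0,0,0]],[0,[0,0,50],[0,0,0]],[0,[0,0,10],[0,0,0]],[0,[0,0,0],[0,0,0]]]' 20|sed -n 2,5p
python3 -c "
from h import *
go([.564,-.047,.25],90.8)"
```

```text
position: [0.561, -0.0429, 0.2972]
tool_rot: [-0.008, 0.71, 0.006, 0.705]
ft_force: [-0.1, 1.1, 0.0]
grip_width: 0.0004
t 26.68 tcp [ 0.561  -0.0429  0.2972] jaw 91.16 xax [-0.007 -0.003 -1.   ] F [-0.1  1.1  0. ] w 0.0004
shift [47.2 -4.   3.3] turn 0.36
rotvec [ 0.35 -0.42  0.16]
```

```bash
python3 -m inch '[[0,[25,-4,3],[0.3,-0.4,0]],[0,[20,0,0],[0,0,0]],[0,[0,0,0],[0,0,0]]]' 20|sed -n 2,4p
for i in 1 2; do python3 -m inch '[[0,[6,0,0],[0,0,0]],[0,[3,0,0],[0,0,0]]]'|sed -n 2,4p; done
```

```text
position: [0.5594, -0.0467, 0.2516]
tool_rot: [-0.006, 0.708, 0.004, 0.706]
ft_force: [0.2, -0.7, 0.9]
position: [0.5588, -0.0469, 0.2439]
tool_rot: [-0.006, 0.708, 0.004, 0.707]
ft_force: [0.7, 0.0, -0.6]
position: [0.5592, -0.047, 0.2353]
tool_rot: [-0.006, 0.707, 0.004, 0.707]
ft_force: [0.1, -0.3, -0.7]
```

```bash
for i in 1 2 3; do python3 -m inch '[[0,[5,0,1],[0,0,0]],[0,[3,0,0],[0,0,0]]]'|sed -n 2,4p; done
```

```text
position: [0.5605, -0.0471, 0.2269]
tool_rot: [-0.006, 0.707, 0.004, 0.707]
ft_force: [-0.5, 0.5, -0.2]
position: [0.5609, -0.0471, 0.2189]
tool_rot: [-0.006, 0.707, 0.004, 0.707]
ft_force: [-0.7, 0.2, 4.1]
position: [0.5616, -0.0471, 0.2107]
tool_rot: [-0.006, 0.708, 0.004, 0.707]
ft_force: [-1.3, -0.1, 3.3]
```

```bash
python3 -m inch '[[0,[8,0,0],[0,0,0]],[0,[8,0,0],[0,0,0]],[0,[8,0,0],[0,0,0]],[0,[4,0,0],[0,0,0]]]'|sed -n 2,4p; python3 -m inch '[[0,[3,0,0],[0,0,0]],[0,[0,0,0],[0,0,0]]]'|sed -n 2,4p
python3 - <<'E'
from h import *
imaging.camera("side");imaging.camera("top")
for n in("foot_tip","gauge_grip"):
  print(n,[(c,d["pixel"],d["confidence"]) for c in("side","top") for d in imaging.tip_of(c,n)[:1]])
E
```

```text
position: [0.5617, -0.0471, 0.1811]
tool_rot: [-0.006, 0.707, 0.004, 0.707]
ft_force: [-0.6, -0.1, 2.6]
position: [0.5617, -0.0471, 0.1772]
tool_rot: [-0.006, 0.708, 0.004, 0.707]
ft_force: [-1.5, 0.5, 2.8]
foot_tip [('side', [268.8, 252.9], 0.71)]
gauge_grip [('side', [319.7, 215.3], 0.62)]
```

```bash
python3 - <<'E'
from h import *
for z in(.2055,.215,.2255,.15,.163,.175): print(z,proj("side",[.563,-.047,z]))
E
for i in 1 2; do python3 -m inch '[[0,[3,0,0],[0,0,0]],[0,[2,0,0],[0,0,0]]]'|sed -n 2,4p; done
```

```text
0.2055 [318.03688865 200.24085359]
0.215 [318.02596254 196.57185701]
0.2255 [318.01366854 192.44352111]
0.15 [318.09721752 220.49933352]
0.163 [318.08359906 215.92624488]
0.175 [318.07075715 211.61392068]
position: [0.5622, -0.0472, 0.1732]
tool_rot: [-0.006, 0.707, 0.004, 0.707]
ft_force: [-1.5, 0.3, 4.0]
position: [0.5622, -0.0472, 0.1683]
tool_rot: [-0.007, 0.707, 0.004, 0.707]
ft_force: [-1.1, 0.4, 4.4]
```

```bash
python3 -m inch '[[0,[2,0,0],[0,0,0]],[0,[0,0,0],[0,0,0]]]'|sed -n 2,4p;python3 -m inch '[[0,[2,0,0],[0,0,0]],[0,[0,0,0],[0,0,0]]]'|sed -n 2,4p
```

```text
position: [0.5622, -0.0472, 0.1661]
tool_rot: [-0.006, 0.707, 0.004, 0.707]
ft_force: [-0.7, 0.5, 3.2]
position: [0.5622, -0.0472, 0.1641]
tool_rot: [-0.007, 0.707, 0.004, 0.707]
ft_force: [-0.6, -0.2, 0.5]
```

```bash
python3 -m inch '[[0,[2,0,0],[0,0,0]],[0,[0,0,0],[0,0,0]]]'|sed -n 2,4p; python3 -m inch '[[0,[-30,0,0],[0,0,0]],[0,[-50,0,0],[0,0,0]],[0,[-40,0,-40],[0,0,0]],[0,[0,0,-60],[0,0,0]],[0,[0,0,-60],[0,0,0]],[0,[0,0,0],[0,0,0]]]' | sed -n 2,4p
python3 - <<'E'
from h import *
imaging.camera("side");imaging.camera("top")
g=[(c,imaging.tip_of(c,"gauge_grip")) for c in("side","top")]
print([(c,d[0]["pixel"],d[0]["confidence"]) for c,d in g if d]); print(proj("side",[.563,-.047,.1485]),proj("top",[.563,-.047,.1485]))
K,t,r=par("wrist"); print(t,r[:,2],proj("wrist",[.527,-.047,.145]))
E
```

```text
position: [0.5622, -0.0472, 0.1621]
tool_rot: [-0.007, 0.707, 0.004, 0.707]
ft_force: [-0.3, -0.3, 1.1]
position: [0.3986, -0.0492, 0.2821]
tool_rot: [-0.007, 0.707, 0.004, 0.707]
ft_force: [0.4, 0.2, 0.9]
[('side', [318.8, 219.2], 0.85), ('top', [295.2, 246.6], 0.58)]
[318.09876967 221.02054667] [293.13291252 249.93528399]
[ 0.33212551 -0.04967908  0.44441806] [ 0.2703449  -0.00284989 -0.96275932] [318.29933014 350.1393697 ]
```

```bash
python3 -m inch '[[0,[20,0,0],[0,-10,0]],[0,[20,0,0],[0,-10,0]],[0,[10,0,0],[0,-10,0]],[0,[0,0,-10],[0,-10,0]],[0,[0,0,0],[0,0,0]]]'|sed -n 2,4p
python3 - <<'E'
from h import *
go([.4,-.047,.23],90.8)
u,v=proj("wrist",[.53,-.047,.115]); print(u,v,par("wrist")[1])
ims=[imaging.camera("wrist") for _ in range(4)]
im=np.mean(np.array(ims,float),0).astype(np.uint8)
x0=int(np.clip(u-90,0,460));y0=int(np.clip(v-70,0,345))
cv2.imwrite("pics/d.png",cv2.resize(im[y0:y0+135,x0:x0+180,::-1],(800,600),interpolation=cv2.INTER_CUBIC))
print(x0,y0,[(d["pixel"],d["confidence"]) for d in imaging.tip_of("wrist","foot_tip")[:1]])
hsv=cv2.cvtColor(im,cv2.COLOR_RGB2HSV)
for nm,m in(("red",((hsv[:,:,0]<8)|(hsv[:,:,0]>172))&(hsv[:,:,1]>110)&(hsv[:,:,2]>60)),("green",(hsv[:,:,0]>40)&(hsv[:,:,0]<80)&(hsv[:,:,1]>70))):
    q=np.argwhere(m[y0:y0+135,x0:x0+180]); print(nm,len(q),q.mean(0) if len(q) else "",q.min(0) if len(q) else "",q.max(0) if len(q) else "")
E
```

```text
position: [0.4254, -0.0326, 0.2636]
tool_rot: [-0.002, 0.464, 0.003, 0.886]
ft_force: [0.2, 0.6, 0.5]
t 32.17 tcp [ 0.4254 -0.0326  0.2636] jaw 90.39 xax [ 0.57   0.004 -0.822] F [0.2 0.6 0.5] w 0.0003
shift [ 13.1 -14.2 -40.1] turn -0.41
rotvec [-0.39 34.75  0.14]
298.8532076607708 216.4222034521031 [ 0.27349406 -0.03202954  0.35512204]
208 146 []
red 3 [59. 95.] [54 89] [68 98]
green 77 [70.62337662 96.2987013 ] [67 83] [ 73 108]
```

View pics/d.png

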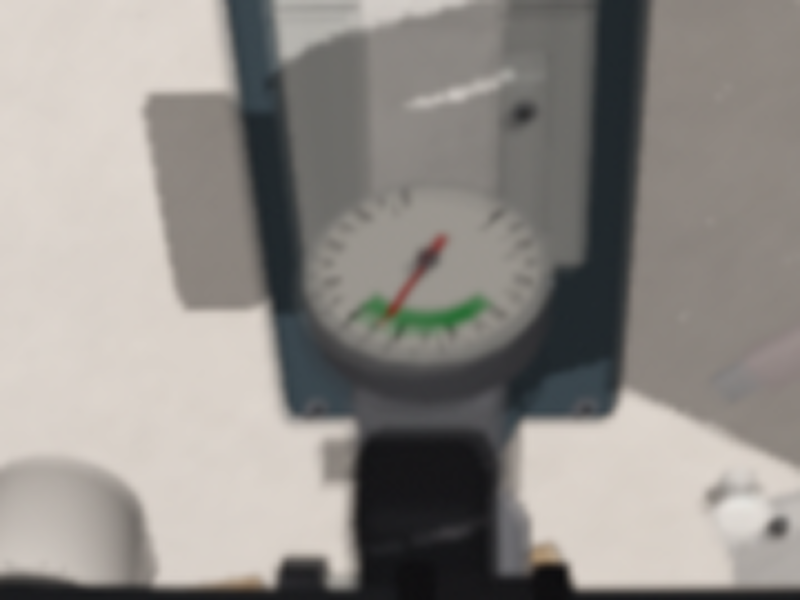

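The dial is upside down in this view. The needle tip at (388,318) lies inside the green sector, which spans (365,300) to (487,300). It sits about 24° clockwise of the middle, so the reading is about 5.2 mm. The block (columns ~370–500) lies along the rail, which starts at ~500. Nothing is touched, so I'm handing in.

```bash
python3 -c "
from h import *
o=get_obs();print(o['time'],np.abs(o['joint_velocities']).max());print(robot.hand_in())"
```

```text
32.425 0.013277993384165462
the job is handed in; nothing more can be done
None
```

The block is on the stand's table, head end at the front, and the gauge reads inside the green sector. I handed the job in at 32.4 s with the arm clear of everything; no verdict was reported.

- **Seating the block:** The first placing stopped about 8 mm short of the back stop. A push from the front closed that gap but turned the toe off the rail, so I regripped, squared it and seated it again. The last overlay showed it home to about 1–2 mm. The toe measured (0.593, -0.047) against a seat at about (0.594, -0.047). My stand pose was only consistent to 2–4 mm between the side and top cameras, so this check is not exact.
- **Setting the gauge:** I pressed the arm down with shut fingertips on top of the grip, instead of pinching it, then let go. Geometry from the tool height gave 4.9 mm of foot travel. The dial picture gave about 5.2 mm, with the needle in the green. These agree to about 0.3 mm and leave roughly 0.8 mm to the 6 mm limit.
- **Checks that disagreed or weren't made:**
  - The network's first height for the grip (0.2255 m) was about 15 mm too high.
  - Force readings did not show the moment the foot touched the block.
  - I did not measure the other objects' positions again at the end, but nothing was moved near them.

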